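# Free the swing bolt of a drill jig

## Task

Release the clamp of the green drill jig: with the bolt upright, turn the orange wing nut anticlockwise only until its washer clears the two lips at the slot's mouth, never running the nut up onto the red band. Then swing the bolt out of the slotted leaf and lower it gently onto its round-headed rest in front, without dropping it, and let go. Feel your way: 35 N between the bolt or washer and the lips or rest breaks them; do not press harder than 25 N on the leaf, and do not knock the oil can, screwdriver, loose bracket or vee block.

Things in the scene. Friction and masses are not known exactly. Their poses are not given: they have to be found in the camera images.
- jig: Green drill jig, bolted to the table. Origin: on the table, straight below the axis of the upright bolt. x is level, the way the bolt swings out; y level, parallel to the bolt's pivot; z up. Base plate 260 x 110 x 15 mm, from x = -190 to +70 mm. On it at x = 40 mm, y = 0 stands the rest, a screw with a round black head (10 mm across), set to a different, unmeasured height each time.
- leaf: Flat steel leaf on top of the jig, 60 mm wide, 14 mm thick, from x = -177 to +10.5 mm, top 90 mm above the table; same origin and axes as the jig. Its +x end is the lug: two prongs, an open 12 mm slot between them, with the bolt in it. Two brass bushes stand 4 mm above it at x = -70 and -120 mm. Leave it closed.
- seat (a point): Point on the bolt's axis at the leaf's top face (90 mm above the table), where the flat washer (12 x 22 x 4 mm, long side across the slot, under the nut) sits; axes as the jig's. At the slot's mouth, 7 to 10 mm out along x, each prong has a lip 3.5 mm high, its top falling away outwards, that holds the washer in. The bolt swings free once the washer is about 2.8 to 3.6 mm off the leaf.
- eyebolt (a joint): Swing of the eyebolt about its pivot, rad: 0 upright in the slot (start), positive outwards to the jig's +x; the rest stops it somewhere between 0.69 and 0.99. The hinge is light (0.02 N m): left alone the bolt stays up to 0.15 rad; past 0.25 it falls by itself onto the rest, too hard. While the washer is too low it jams on the lips somewhere in the first 0.2 rad.
- pivot (a point): Centre of the bolt's pivot in the jig's base, 25 mm above the table, below the upright bolt; axes as the jig's.
- bolt_tip (a point): Top end of the eyebolt, on its axis: steel rod 8 mm thick, 113 mm from the pivot (138 mm above the table when upright); z points along the bolt, away from the pivot.
- red_band (a point): Lower edge, on the bolt's axis, of a red band (6 mm high) round the bolt, 22 mm below the tip; the nut's top may not come up onto it. Thread: right-hand and coarse, one turn anticlockwise from above lifts nut and washer 10 mm; it turns stiffly (0.07 N m) and stays where it is left. Measured heights are too coarse to tell when the washer is clear: try the swing gently.
- nut_top (a point): Top of the bar of the orange wing nut, on the bolt's axis; x along the wings, z along the bolt. Bar 52 x 10 mm, 13 mm high; at each end a round lobe 10 mm thick (64 mm over both) rises 7 mm above this point. Below the bar: hub 18 mm across, 5 mm high, then the washer, which does not turn. Washer down: 26 mm below the tip; at the start up to 2.4 mm higher.
- oil_can: Yellow can, 48 mm across and 100 mm high, standing; origin at the centre of its underside. Leave alone.
- screwdriver: Screwdriver lying on the table. Leave alone.
- bracket_a: Small bent steel bracket 60 x 24 x 26 mm lying on the table. Leave alone.
- vee_block: Dark steel block 70 x 50 x 45 mm. Leave alone.

How it is judged:
By the outcome, as a careful person would: the job done as asked, in the order asked, and still so for the second after the job is handed in, with the robot touching nothing.
It also fails if it takes over 61 s, if anything falls off the work surface, if the arm or the gripper's body presses on something with over 40 N, if the wrist force passes 120 N, or if a joint passes its speed limit or range.

## Robot

A 6-joint arm with a two-finger parallel gripper is mounted at the origin on the work surface. World frame = base frame: x ahead of the robot, y to its left, z up, the work surface at z = 0. Lengths are in m, angles in degrees, forces in N, time in s.
With the tool pointing down it reaches from about 0.275 to 0.875 m from the base axis. Payload 12.5 kg.
Tool frame: the origin (TCP) lies midway between the tips of the shut fingers; the grasp point (between the pads) lies 19 mm behind it; z points along the fingers, y is the line along which they close (so a half turn about z gives the same grasp; the last joint's range is limited). The gripper opens to 85 mm and grips with 20 to 120 N. Pads are 22 mm wide; open, the fingers measure 114 mm over their backs; the gripper's body (76 mm by 85 mm) begins 54 mm behind the grasp point. The pads swing forward as they close: fully open they stand 13 mm farther back than shut.
Start: joints at [-71.54, 20.094, 94.641, -0, 65.266, -4.847], TCP at [0.218, -0.505, 0.231] pointing down, gripper open.
Joint ranges: [-157.81, 157.81], [-45, 120.19], [0.68, 151.7], [-89.99, 269.99], [4.06, 180], [-164.3, 164.3]. Speed limits (degrees/s): [127.2, 127.2, 159.86, 180, 180, 180].

## Interface

Orientations are given as [roll, pitch, yaw] about the fixed x, y, z axes, in that order (R = Rz(yaw) Ry(pitch) Rx(roll)).
In Python, from cell import bot gives the robot as it stands.
- The arm moves only by the tool carry_out, never from a script. Its argument "rows" is a list of rows, each a list of 2 entries, a list of its own where there are three numbers: the shift along the tool's x, y, z in units of 25 mm (1.0 is 25 mm), then the turn, a rotation vector about the tool's x, y, z in units of 5 degrees (1.0 is 5 degrees). In form: [[[dx, dy, dz], [wx, wy, wz]], ...]. A call has 1 to 8 rows; each row shifts and turns the commanded pose from where the row before left it, along the tool's axes as they then stand; what a row does not reach is not made up. A row lasts 1/8 s, in which the tool goes at most 62.5 mm and 10.7 degrees, less where a joint would pass 70% of its speed; a pose out of reach is approached as far as the arm can. A call is refused whole if a number of a shift passes 1 or a number of a turn 1, either way. A call with a gripper value outside its range is refused whole. "gripper" is the closure, from -1 (fully open) to 1 (shut), set as the call begins (left out, the last holds). The fingers move at their own pace and stop on an object; the grip force is fixed at half the most. Time passes only in rows, so rows that do not move let the fingers close. It gives the time, the measured TCP pose, the force, the opening and the grip force at its end, in the units of the state.
- bot.sense(): the state, without advancing time (a new reading comes with each control period).
- bot.capture(name): name is "scene" or "top"; returns (picture, depth): 384x512x3 uint8, blue, green, red; 384x512 float32, m along the optical axis (not along the pixel's ray), 0 where there is no reading.
- bot.camera_params(name): a dict with "fx", "fy", "cx", "cy" (pixels), "eye" and "rotation" of the camera in the world. Camera axes: x right, y down, z forward; pixel columns grow to the right and rows downward; lengths in m; the calibration is good to about 2 mm. A picture is of the moment at which its call begins. camera_params takes no time and is no camera call.
- bot.hand_in(): hands the job in; it is judged then, once.
The state is a dict: "t": time; "joint_pos": joint angles; "joint_vel": joint speeds; "joint_efforts": joint torques, N m; "tcp_pos": TCP position; "tcp_rot": TCP orientation; "wrist_force": force on the tool from outside, world axes, zero at the start; "wrist_torque": the same for the moment, N m; "grip_width": finger opening in m; "grip_force": force on a finger pad.
Only numpy, scipy, OpenCV 4.12 (cv2) and the standard library are available. Lean on these libraries where they do the work, as an engineer would, in place of code of your own. Each camera call takes 0.05 s, during which the arm holds its last target. There are 200 camera calls.

## Working session

There is one attempt and no reset: what is moved stays moved. The work goes in short steps, Python scripts to look and compute and a tool call to move; the robot and the scene stay as the last step left them, time stands still between calls to the robot, and variables do not carry over. Pictures are saved under pics/ and viewed, at most 10 in all, crops included, and the job is handed in when it is done.

Besides the shell and the picture viewer there is one more tool, called after "Request:" by a JSON object that holds its "name" and its "arguments". carry_out: Moves the arm, as the interface text tells. Its arguments: {"type":"object","properties":{"rows":{"type":"array"},"gripper":{"type":"number"}},"required":["rows"]}

```bash
ls; mkdir -p pics
python3 - <<'E'
from cell import bot
import cv2,numpy as np
for n in("scene","top"):
    p,d=bot.capture(n); cv2.imwrite(f"pics/{n}0.png",p); np.save(f"{n}0.npy",d)
    c=bot.camera_params(n); print(n,{k:np.round(v,4).tolist() for k,v in c.items()})
print(bot.sense())
a=cv2.imread("pics/scene0.png");b=cv2.imread("pics/top0.png")
cv2.imwrite("pics/both.png",cv2.resize(np.vstack([a,b]),None,fx=.78,fy=.78))
E
```

```text
pics
scene {'fx': 451.276, 'fy': 451.276, 'cx': 248.24, 'cy': 188.4792, 'eye': [1.1203, -0.2268, 0.8118], 'rotation': [-133.3376, -1.0175, 57.2344]}
top {'fx': 478.3562, 'fy': 478.3562, 'cx': 251.8353, 'cy': 192.6027, 'eye': [0.4089, 0.1655, 1.0557], 'rotation': [-173.58, 1.0928, -91.4125]}
{'t': 0.1, 'joint_pos': array([-7.15391256e+01,  2.01211506e+01,  9.46731732e+01,  1.32937980e-03,
        6.52652484e+01, -4.84820058e+00]), 'joint_vel': array([-0.10710951, -0.05886164, -0.0687086 , -0.04991176, -0.01520687,
       -0.04993668]), 'joint_efforts': array([ 8.10788806e-04, -5.06831717e+01, -2.91875625e+01, -6.15013005e-05,
        2.66392206e-03,  9.55203916e-06]), 'tcp_pos': array([ 0.21755621, -0.50482135,  0.23081394]), 'tcp_rot': array([-1.79940743e+02, -6.23732298e-03,  2.33085149e+01]), 'wrist_force': array([ 0.00813703, -0.19201413, -0.32372075]), 'wrist_torque': array([-0.03240887, -0.01937028, -0.02246023]), 'grip_force': 0.0, 'grip_width': 0.08517272875670995}
```

View pics/scene0.png

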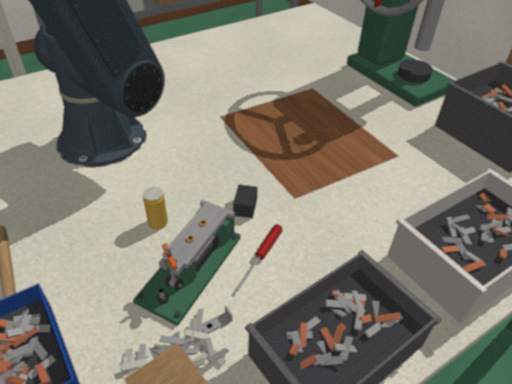

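View pics/top0.png

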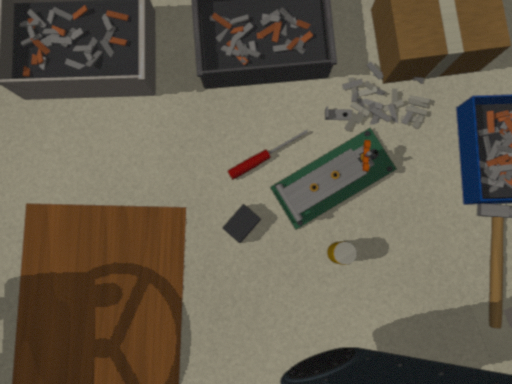

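The scene view shows the jig around (190,265), its nut at (170,257), the can at (155,208) and the vee block at (245,200). In the top view the nut is at (368,155), the bushes at (336,175) and (315,187), and the can at (343,252). Next I'll enlarge both.

```bash
cat > h.py <<'E'
import numpy as np
from scipy.spatial.transform import Rotation as R
from cell import bot
def cam(n):
    c=bot.camera_params(n); return c,R.from_euler('xyz',c['rotation'],degrees=True).as_matrix(),np.array(c['eye'])
def px2w(n,u,v,z):           # pixel on the level plane z
    c,r,e=cam(n); d=r@np.array([(u-c['cx'])/c['fx'],(v-c['cy'])/c['fy'],1]); return e+d*(z-e[2])/d[2]
def w2px(n,p):
    c,r,e=cam(n); q=r.T@(np.array(p)-e); return np.array([c['fx']*q[0]/q[2]+c['cx'],c['fy']*q[1]/q[2]+c['cy']])
def cloud(n,d):
    c,r,e=cam(n); v,u=np.indices(d.shape); q=np.stack([(u-c['cx'])/c['fx']*d,(v-c['cy'])/c['fy']*d,d],-1); return q@r.T+e
E
python3 - <<'E'
import cv2,numpy as np
from h import *
a=cv2.imread("pics/scene0.png")[190:330,120:260];b=cv2.imread("pics/top0.png")[115:240,260:410]
f=lambda i:cv2.resize(i,(800,int(800*i.shape[0]/i.shape[1])),interpolation=cv2.INTER_CUBIC)
cv2.imwrite("pics/sc1.png",cv2.resize(a,(600,600),interpolation=3));cv2.imwrite("pics/tc1.png",cv2.resize(b,(720,600),interpolation=3))
# jig from the top depth: leaf top pixels
d=np.load("top0.npy");P=cloud("top",d);p=cv2.imread("pics/top0.png")
roi=np.zeros(d.shape,bool);roi[125:235,265:400]=1
z=P[...,2];m=roi&(z>.08)&(z<.097)
vu=np.argwhere(m)[:,::-1].astype(np.float32);print(m.sum(),np.median(z[m]))
q=P[m][:,:2].astype(np.float32);print("leaf rect",cv2.minAreaRect(q),cv2.boxPoints(cv2.minAreaRect(q)))
hsv=cv2.cvtColor(p,cv2.COLOR_BGR2HSV)
g=roi&(hsv[...,0]>50)&(hsv[...,0]<90)&(hsv[...,1]>100)&(z<.03)
q=P[g][:,:2].astype(np.float32);r=cv2.minAreaRect(q);print("base",r,cv2.boxPoints(r),np.median(z[g]))
o=roi&(hsv[...,0]<15)&(hsv[...,1]>170)&(hsv[...,2]>120)&(z>.1);print("nut",o.sum(),P[o].mean(0),P[o].max(0),cv2.minAreaRect(P[o][:,:2].astype(np.float32)))
E
```

```text
2673 0.08943702021051825
leaf rect ((0.5417968034744263, 0.029346518218517303), (0.08367391675710678, 0.19691085815429688), 29.5346736907959) [[ 0.45686263  0.09438487]
 [ 0.55392987 -0.0769389 ]
 [ 0.626731   -0.03569183]
 [ 0.52966374  0.13563195]]
base ((0.5548496246337891, 0.004071786999702454), (0.1037820503115654, 0.25533536076545715), 29.242382049560547) [[ 0.44720522  0.09012058]
 [ 0.57193786 -0.13267508]
 [ 0.66249406 -0.08197701]
 [ 0.5377614   0.14081866]] 0.01446133553615403
nut 96 [ 0.58479308 -0.04786227  0.11613592] [ 0.61173207 -0.04161491  0.12281576] ((0.5836232304573059, -0.04780305176973343), (0.008548159152269363, 0.05669521912932396), 83.96778106689453)
```

View pics/sc1.png

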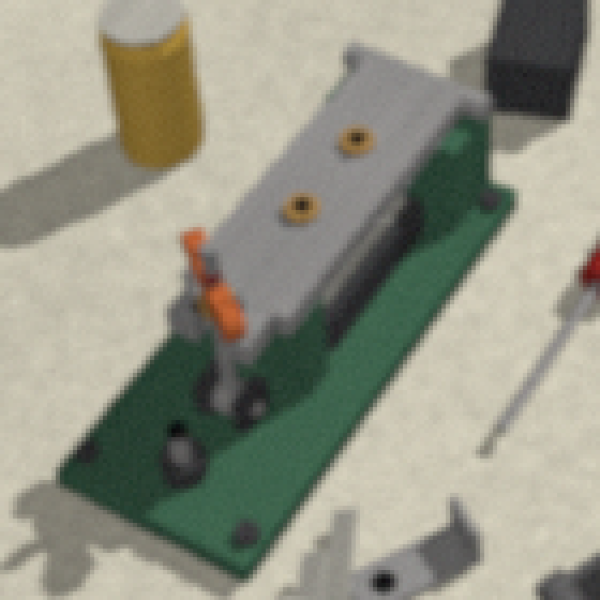

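View pics/tc1.png

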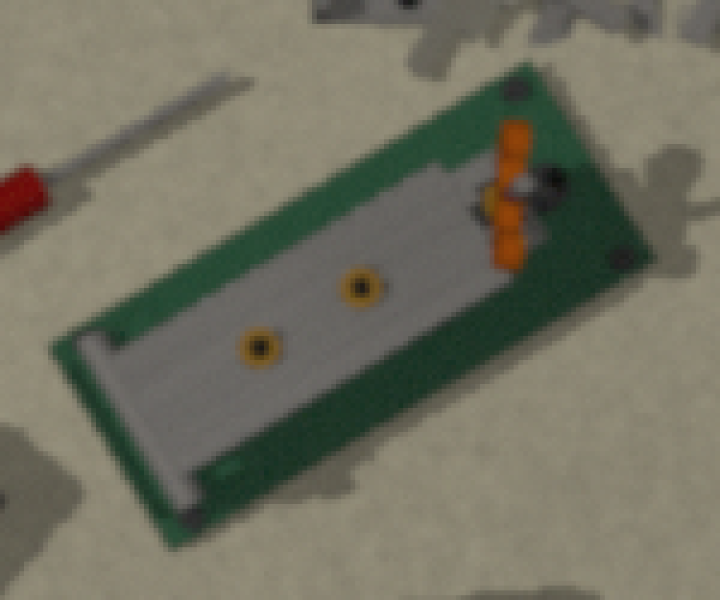

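The crops show the wings running nearly vertical in the top view (lobes at about (515,133) and (509,255) in the crop). The bolt is upright, and the rest's black head is in front at scene crop (178,430). I'll fit the jig pose from the corners and bushes in both cameras.

Run:
```python
from h import *
from scipy.optimize import least_squares
T=lambda x,y:((x+.5)/4.8-.5+260,(y+.5)/4.8-.5+115)
S=lambda x,y:((x+.5)/4.2857-.5+120,(y+.5)/4.2857-.5+190)
obs=[("top",T(532,63),(.07,.055,.015)),("top",T(655,257),(.07,-.055,.015)),("top",T(52,350),(-.19,.055,.015)),("top",T(175,548),(-.19,-.055,.015)),
("top",T(361,288),(-.07,0,.094)),("top",T(259,347),(-.12,0,.094)),
("scene",S(60,475),(.07,-.055,.015)),("scene",S(245,575),(.07,.055,.015)),("scene",S(517,193),(-.19,.055,.015)),("scene",S(300,207),(-.07,0,.094)),("scene",S(356,139),(-.12,0,.094))]
def J(p,q): c,s=np.cos(p[2]),np.sin(p[2]); return np.array([p[0]+c*q[0]-s*q[1],p[1]+s*q[0]+c*q[1],q[2]])
for cams in(("top","scene"),("top",),("scene",)):
    f=lambda p:np.concatenate([w2px(n,J(p,q))-o for n,o,q in obs if n in cams])
    r=least_squares(f,[.584,-.048,-1.06]);print(cams,r.x[:2].round(4),np.degrees(r.x[2]).round(2),r.fun.round(1))
    if len(cams)==2:p=r.x;np.save("jig.npy",p)
for h in(0,.0012,.0024):
    A,B=[px2w("top",*T(*c),.117+h)[:2] for c in((509,252),(515,137))]
    print(h,"nut mid",((A+B)/2).round(4),"len",np.linalg.norm(B-A).round(4),"ang",np.degrees(np.arctan2(*(B-A)[::-1])).round(1))
print("seat axis pts in scene crop: tip, band, nuttop(h=0)")
for z in(.138,.116,.112): print(((w2px("scene",J(p,(0,0,z)))-[120,190]+.5)*4.2857).round(0),((w2px("top",J(p,(0,0,z)))-[260,115]+.5)*4.8).round(0))
```

```text
('top', 'scene') [ 0.5846 -0.0489] -60.36 [-0.5 -1.4  1.1  0.2 -1.  -0.8 -0.2  1.   0.1 -0.1  0.4  0.3 -1.6 -0.3
  0.5 -0.5  0.3 -0.5  0.3  0.2  0.   0.4]
('top',) [ 0.5842 -0.049 ] -60.49 [-0.4 -1.2  1.1  0.5 -1.  -0.8 -0.3  1.1  0.1  0.   0.3  0.3]
('scene',) [ 0.5851 -0.0489] -60.21 [-1.5 -0.1  0.8 -0.3  0.3 -0.5  0.4  0.3  0.   0.4]
0 nut mid [ 0.5837 -0.048 ] len 0.0484 ang -5.9
0.0012 nut mid [ 0.5835 -0.0478] len 0.0483 ang -5.9
0.0024 nut mid [ 0.5833 -0.0475] len 0.0483 ang -5.9
seat axis pts in scene crop: tip, band, nuttop(h=0)
[209. 250.] [526. 183.]
[214. 281.] [514. 193.]
[214. 287.] [512. 195.]
```

Request:
{"name": "carry_out", "arguments": {"rows": [[[0,0,0],[0,0,0.977]],[[0,0,0],[0,0,0.977]],[[0,0,0],[0,0,0.977]],[[0,0,0],[0,0,0.977]],[[0,0,0],[0,0,0.977]],[[0,0,0],[0,0,0.977]],[[0.63,-0.98,0],[0,0,0]],[[0.63,-0.98,0],[0,0,0]]]}}

```text
t: 1.1
tcp_pos: [0.2543, -0.459, 0.2309]
tcp_rot: [-180.0, 0.0, -6.0]
wrist_force: [0.3, 0.7, 0.4]
grip_width: 0.0853
grip_force: 0.0
```

Request:
{"name": "carry_out", "arguments": {"rows": [[[0.63,-0.98,0],[0,0,0]],[[0.63,-0.98,0],[0,0,0]],[[0.63,-0.98,0],[0,0,0]],[[0.63,-0.98,0],[0,0,0]],[[0.63,-0.98,0],[0,0,0]],[[0.63,-0.98,0],[0,0,0]],[[0.63,-0.98,0],[0,0,0]],[[0.63,-0.98,0],[0,0,0]]]}}

```text
t: 2.1
tcp_pos: [0.4003, -0.277, 0.2311]
tcp_rot: [-180.0, 0.0, -6.0]
wrist_force: [0.1, -0.9, 0.4]
grip_width: 0.0854
grip_force: 0.0
```

Request:
{"name": "carry_out", "arguments": {"rows": [[[0.63,-0.98,0],[0,0,0]],[[0.63,-0.98,0],[0,0,0]],[[0.63,-0.98,0],[0,0,0]],[[0.63,-0.98,0],[0,0,0]],[[0.63,-0.98,0],[0,0,0]],[[0.63,-0.98,0],[0,0,0]],[[0.63,-0.98,0],[0,0,0]],[[0,0,0],[0,0,0]]]}}

```text
t: 3.1
tcp_pos: [0.528, -0.1177, 0.2309]
tcp_rot: [-180.0, 0.0, -5.9]
wrist_force: [-0.5, -0.2, 0.2]
grip_width: 0.0853
grip_force: 0.0
```

```bash
cat >> h.py <<'E'
def need(pos,rotm):   # shift (25 mm units, present tool axes) and turn (5 deg units) to a pose
    s=bot.sense(); A=R.from_euler('xyz',s['tcp_rot'],degrees=True)
    print("t",round(s['t'],2),"pos",s['tcp_pos'].round(4),"rot",s['tcp_rot'].round(2),"F",s['wrist_force'].round(1),"M",s['wrist_torque'].round(2),"w",round(s['grip_width'],4),"g",round(s['grip_force'],1),"q",s['joint_pos'].round(1))
    print("shift",(A.inv().apply(np.array(pos)-s['tcp_pos'])/.025).round(3),"turn",((A.inv()*rotm).as_rotvec(degrees=True)/5).round(3))
def down(yaw): return R.from_euler('xyz',[180,0,yaw],degrees=True)
E
python3 -c "
from h import *
need([.5845,-.0487,.1028],down(-6))"
```

```text
t 3.1 pos [ 0.528  -0.1177  0.2309] rot [-1.7998e+02  3.0000e-02 -5.8800e+00] F [-0.5 -0.2  0.2] M [-0.02  0.05 -0.02] w 0.0853 g 0.0 q [-17.5  19.2  96.    0.   64.8  78.4]
shift [ 1.969 -2.975  5.123] turn [-0.003  0.006  0.023]
```

Request:
{"name": "carry_out", "arguments": {"rows": [[[0.49,-0.74,0],[0,0,0]],[[0.49,-0.74,0],[0,0,0]],[[0.49,-0.74,0],[0,0,0]],[[0.5,-0.755,0],[0,0,0]],[[0,0,1],[0,0,0]],[[0,0,1],[0,0,0]],[[0,0,0.5],[0,0,0]],[[0,0,0],[0,0,0]]], "gripper": -0.2}}

```text
t: 4.1
tcp_pos: [0.5842, -0.0497, 0.1683]
tcp_rot: [-180.0, 0.1, -6.0]
wrist_force: [0.2, 0.8, 0.6]
grip_width: 0.051
grip_force: 0.0
```

Run:
```python
from h import *
import cv2
need([.5845,-.0487,.1028],down(-6))
o=[]
for n,(v,u) in {"scene":(190,110),"top":(100,290)}.items():
    p,_=bot.capture(n);o.append(cv2.resize(p[v:v+100,u:u+130],(780,600),interpolation=3)[:, :])
cv2.imwrite("pics/b2.png",cv2.resize(np.vstack(o),(390*1,600)) )
```

```text
t 4.1 pos [ 0.5842 -0.0497  0.1683] rot [-1.80e+02  7.00e-02 -5.99e+00] F [0.2 0.8 0.6] M [-0.   -0.04  0.01] w 0.051 g 0.0 q [-9.4 27.8 92.5  0.  59.7 86.6]
shift [ 0.01  -0.043  2.621] turn [-0.001  0.014  0.002]
```

View pics/b2.png

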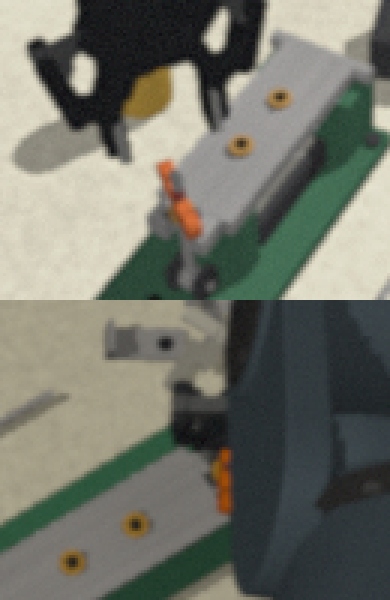

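The top half shows the fingers straddling the wing nut. In the scene half one finger is at (120,140) and the other at (215,110), with the nut between them at (180,205). I'll descend and close in stages, watching the side force.

Request:
{"name": "carry_out", "arguments": {"rows": [[[0,-0.04,0.8],[0,0,0]],[[0,0,0.8],[0,0,0]],[[0,0,0.6],[0,0,0]],[[0,0,0.4],[0,0,0]],[[0,0,0.02],[0,0,0]],[[0,0,0],[0,0,0]]]}}

```text
t: 4.95
tcp_pos: [0.5847, -0.0491, 0.1039]
tcp_rot: [180.0, -0.1, -6.0]
wrist_force: [0.7, -0.9, 0.4]
grip_width: 0.0513
grip_force: 0.0
```

Request:
{"name": "carry_out", "arguments": {"rows": [[[0,0,0],[0,0,0]],[[0,0,0],[0,0,0]],[[0,0,0],[0,0,0]],[[0,0,0],[0,0,0]]], "gripper": 0.66}}

```text
t: 5.45
tcp_pos: [0.5844, -0.0491, 0.1033]
tcp_rot: [180.0, -0.0, -6.0]
wrist_force: [0.4, 0.4, -0.2]
grip_width: 0.0148
grip_force: 0.0
```

Request:
{"name": "carry_out", "arguments": {"rows": [[[0,0,0],[0,0,0]],[[0,0,0],[0,0,0]]], "gripper": 0.7}}

```text
t: 5.7
tcp_pos: [0.5843, -0.0491, 0.1033]
tcp_rot: [-180.0, 0.0, -6.0]
wrist_force: [-0.3, -0.4, -0.6]
grip_width: 0.013
grip_force: 0.0
```

Request:
{"name": "carry_out", "arguments": {"rows": [[[0,0,0],[0,0,0]],[[0,0,0],[0,0,0]]], "gripper": 0.73}}

```text
t: 5.95
tcp_pos: [0.5843, -0.049, 0.1033]
tcp_rot: [-180.0, 0.0, -6.0]
wrist_force: [-0.6, 1.0, 0.9]
grip_width: 0.0113
grip_force: 0.0
```

```bash
python3 -c "
from h import *
need([.5845,-.0487,.1028],down(-6))"
```

```text
t 5.95 pos [ 0.5843 -0.049   0.1033] rot [-180.    0.   -6.] F [-0.6  1.   0.9] M [ 0.01 -0.    0.01] w 0.0113 g 0.0 q [-9.3 32.7 95.1  0.  52.2 86.7]
shift [ 0.005 -0.014  0.02 ] turn [-0.  0.  0.]
```

Request:
{"name": "carry_out", "arguments": {"rows": [[[0,0,0],[0,0,0]],[[0,0,0],[0,0,0]]], "gripper": 0.75}}

```text
t: 6.2
tcp_pos: [0.5843, -0.0491, 0.1033]
tcp_rot: [180.0, 0.0, -6.0]
wrist_force: [0.7, 1.3, 0.6]
grip_width: 0.0106
grip_force: 0.0
```

Request:
{"name": "carry_out", "arguments": {"rows": [[[0,0,0],[0,0,0]],[[0,0,0],[0,0,0]]], "gripper": 0.8}}

```text
t: 6.45
tcp_pos: [0.5844, -0.049, 0.1034]
tcp_rot: [-180.0, -0.0, -6.0]
wrist_force: [0.5, 1.2, 0.4]
grip_width: 0.009
grip_force: 27.1
```

```bash
python3 -c "
from h import *
need([.5845,-.0487,.1028],down(-6))"
```

```text
t 6.45 pos [ 0.5844 -0.049   0.1034] rot [-1.8e+02 -1.0e-02 -6.0e+00] F [0.5 1.2 0.4] M [ 0.08 -0.01 -0.1 ] w 0.009 g 27.1 q [-9.3 32.7 95.   0.  52.2 86.7]
shift [ 0.003 -0.013  0.022] turn [-0.001 -0.001 -0.001]
```

Request:
{"name": "carry_out", "arguments": {"rows": [[[0,0,-0.0056],[0,0,-1]],[[0,0,-0.0056],[0,0,-1]],[[0,0,-0.0056],[0,0,-1]],[[0,0,0],[0,0,0]]]}}

```text
t: 6.95
tcp_pos: [0.5844, -0.0491, 0.1038]
tcp_rot: [180.0, -0.0, 9.0]
wrist_force: [-0.4, 0.0, 1.4]
grip_width: 0.009
grip_force: 27.1
```

Request:
{"name": "carry_out", "arguments": {"rows": [[[0,0,-0.0056],[0,0,-1]],[[0,0,-0.0056],[0,0,-1]],[[0,0,-0.0056],[0,0,-1]],[[0,0,0],[0,0,0]]]}}

```text
t: 7.45
tcp_pos: [0.5844, -0.0491, 0.1042]
tcp_rot: [180.0, -0.0, 23.9]
wrist_force: [0.9, -0.8, 0.3]
grip_width: 0.0091
grip_force: 27.1
```

Run:
```python
from h import *
need([.5844,-.049,.1034+30/36000],down(24))
# orange z statistics of the first picture, relative to the leaf
import cv2
p=cv2.imread("pics/top0.png");P=cloud("top",np.load("top0.npy"));hsv=cv2.cvtColor(p,cv2.COLOR_BGR2HSV)
o=(hsv[...,0]<15)&(hsv[...,1]>190)&(hsv[...,2]>120);o[:130]=o[180:]=0;o[:,:350]=o[:,385:]=0
q=P[o];s=(q[:,:2]-[.5844,-.049])@[np.cos(np.radians(-6)),np.sin(np.radians(-6))]
for a in range(-32,32,4):
    m=(s*1e3>=a)&(s*1e3<a+4); print(a,m.sum(),np.sort(q[m,2]*1e3).round(1).tolist())
```

```text
t 7.45 pos [ 0.5844 -0.0491  0.1042] rot [ 1.7999e+02 -1.0000e-02  2.3870e+01] F [ 0.9 -0.8  0.3] M [-0.04 -0.06  0.05] w 0.0091 g 27.1 q [-9.3 32.7 95.  -0.  52.3 56.8]
shift [ 0.002 -0.004 -0.001] turn [ 0.002 -0.001 -0.025]
-32 4 [113.7, 115.6, 115.7, 119.3]
-28 9 [117.2, 117.3, 117.5, 118.2, 119.8, 119.8, 120.0, 120.0, 121.8]
-24 9 [116.3, 118.0, 118.2, 118.8, 119.3, 119.5, 120.4, 121.1, 122.7]
-20 3 [119.5, 120.7, 120.8]
-16 5 [111.3, 112.0, 113.8, 114.8, 115.8]
-12 7 [109.6, 111.7, 112.0, 113.1, 113.2, 113.4, 114.2]
-8 8 [108.8, 109.3, 110.6, 112.0, 112.1, 113.2, 113.6, 115.5]
-4 1 [111.2]
0 1 [120.1]
4 3 [112.0, 113.3, 116.0]
8 8 [111.7, 111.8, 112.0, 112.8, 113.1, 113.2, 113.7, 115.0]
12 9 [110.6, 110.7, 112.4, 112.7, 112.9, 113.5, 113.6, 114.2, 115.0]
16 11 [114.5, 114.6, 114.9, 115.5, 117.0, 118.4, 119.3, 119.4, 120.1, 120.4, 120.6]
20 10 [117.4, 117.4, 117.6, 117.9, 119.4, 120.8, 120.8, 121.0, 122.0, 122.8]
24 7 [117.9, 118.8, 119.1, 119.1, 119.2, 119.4, 120.4]
28 0 []
```

Request:
{"name": "carry_out", "arguments": {"rows": [[[0,0,-0.0056],[0,0,-1]],[[0,0,-0.0056],[0,0,-1]],[[0,0,-0.0056],[0,0,-1]],[[0,0,-0.0056],[0,0,-1]],[[0,0,0],[0,0,-0.026]]]}}

```text
t: 8.07
tcp_pos: [0.5844, -0.0491, 0.1047]
tcp_rot: [180.0, -0.0, 44.0]
wrist_force: [0.2, 0.8, 0.0]
grip_width: 0.0094
grip_force: 27.1
```

Request:
{"name": "carry_out", "arguments": {"rows": [[[-0.0069,0.027,0],[0.097,0.025,0]],[[-0.0069,0.027,0],[0.097,0.025,0]]]}}

```text
t: 8.32
tcp_pos: [0.5851, -0.0503, 0.1047]
tcp_rot: [-179.0, -0.3, 44.0]
wrist_force: [0.4, 1.5, 1.3]
grip_width: 0.0091
grip_force: 27.2
```

Request:
{"name": "carry_out", "arguments": {"rows": [[[-0.0035,0.0135,0],[0.0485,0.0125,0]]]}}

```text
t: 8.45
tcp_pos: [0.5852, -0.0505, 0.1047]
tcp_rot: [-178.7, -0.3, 44.1]
wrist_force: [-0.5, 3.4, 2.7]
grip_width: 0.0089
grip_force: 27.3
```

Request:
{"name": "carry_out", "arguments": {"rows": [[[-0.0035,0.0135,0],[0.0485,0.0125,0]]]}}

```text
t: 8.57
tcp_pos: [0.5852, -0.0506, 0.1046]
tcp_rot: [-178.5, -0.4, 44.1]
wrist_force: [-1.0, 3.5, 3.8]
grip_width: 0.0089
grip_force: 27.3
```

Request:
{"name": "carry_out", "arguments": {"rows": [[[0.0104,-0.0405,0],[-0.1455,-0.0375,0]],[[0.0104,-0.0405,0],[-0.1455,-0.0375,0]],[[0,0,-0.0056],[0,0,-1]],[[0,0,-0.0056],[0,0,-1]],[[0,0,-0.0056],[0,0,-1]],[[0,0,0],[0,0,0]]]}}

```text
t: 9.32
tcp_pos: [0.5844, -0.0491, 0.1052]
tcp_rot: [180.0, 0.0, 59.1]
wrist_force: [0.6, -0.1, 1.0]
grip_width: 0.0091
grip_force: 27.2
```

```bash
cat >> h.py <<'E'
def step(yaw,r,deg):  # tool-frame row for a swing step of deg at tool yaw (upright-frame)
    J=np.radians(-60.4); c,s=np.cos(np.radians(yaw)),np.sin(np.radians(yaw))
    T=np.array([[c,s],[s,-c]]); a=T@[np.cos(J),np.sin(J)]; b=T@[-np.sin(J),np.cos(J)]
    d=np.radians(deg); print("row",np.r_[a*r*d/.025,r*d*d/2/.025].round(4),np.r_[b*deg/5,0].round(4))
E
python3 -c "
from h import *
need([.5844,-.0490,.0251+.0801+.0000],down(59))
step(59,.0802,1);step(69,.0804,1)"
```

```text
t 9.32 pos [ 0.5844 -0.0491  0.1052] rot [1.7996e+02 2.0000e-02 5.9110e+01] F [ 0.6 -0.1  1. ] M [ 0.01 -0.17  0.09] w 0.0091 g 27.2 q [-9.3 32.6 95.  -0.  52.4 21.6]
shift [ 0.003 -0.002 -0.002] turn [0.009 0.003 0.021]
row [-0.0275  0.0488  0.0005] [0.1742 0.0982 0.    ]
row [-0.0356  0.0434  0.0005] [0.1545 0.1269 0.    ]
```

Request:
{"name": "carry_out", "arguments": {"rows": [[[-0.0138,0.0244,0],[0.087,0.049,0]],[[-0.0138,0.0244,0],[0.087,0.049,0]]]}}

```text
t: 9.57
tcp_pos: [0.5851, -0.0503, 0.1052]
tcp_rot: [-179.1, -0.5, 59.1]
wrist_force: [0.3, -0.4, 0.8]
grip_width: 0.0094
grip_force: 27.2
```

Request:
{"name": "carry_out", "arguments": {"rows": [[[-0.0138,0.0244,0],[0.087,0.049,0]]]}}

```text
t: 9.7
tcp_pos: [0.5854, -0.0509, 0.1051]
tcp_rot: [-178.7, -0.8, 59.1]
wrist_force: [0.3, -0.0, 1.6]
grip_width: 0.0094
grip_force: 27.4
```

Request:
{"name": "carry_out", "arguments": {"rows": [[[-0.0138,0.0244,0],[0.087,0.049,0]]]}}

```text
t: 9.82
tcp_pos: [0.5857, -0.0514, 0.1052]
tcp_rot: [-178.2, -1.0, 59.1]
wrist_force: [-0.3, 2.2, 3.6]
grip_width: 0.0091
grip_force: 27.4
```

Request:
{"name": "carry_out", "arguments": {"rows": [[[-0.0138,0.0244,0],[0.087,0.049,0]]]}}

```text
t: 9.95
tcp_pos: [0.5861, -0.052, 0.1052]
tcp_rot: [-177.8, -1.3, 59.1]
wrist_force: [-0.7, 2.8, 3.2]
grip_width: 0.0094
grip_force: 27.5
```

Request:
{"name": "carry_out", "arguments": {"rows": [[[-0.0138,0.0244,0],[0.087,0.049,0]]]}}

```text
t: 10.07
tcp_pos: [0.5864, -0.0526, 0.1052]
tcp_rot: [-177.4, -1.5, 59.1]
wrist_force: [0.3, 2.8, 4.8]
grip_width: 0.009
grip_force: 27.6
```

Request:
{"name": "carry_out", "arguments": {"rows": [[[0.0414,-0.0732,0],[-0.261,-0.147,0]],[[0.0414,-0.0732,0],[-0.261,-0.147,0]],[[0,0,-0.005],[0,0,-0.9]],[[0,0,-0.005],[0,0,-0.9]],[[0,0,0],[0,0,0]]]}}

```text
t: 10.7
tcp_pos: [0.5844, -0.049, 0.1055]
tcp_rot: [179.9, 0.0, 68.1]
wrist_force: [1.3, -1.8, 1.1]
grip_width: 0.0091
grip_force: 27.2
```

```bash
python3 -c "
from h import *
need([.5844,-.0490,.1055],down(68))
step(68,.0804,1)"
```

```text
t 10.7 pos [ 0.5844 -0.049   0.1055] rot [1.7993e+02 4.0000e-02 6.8120e+01] F [ 1.3 -1.8  1.1] M [-0.31 -0.37  0.05] w 0.0091 g 27.2 q [-9.3 32.5 95.  -0.1 52.4 12.6]
shift [ 0.001  0.001 -0.001] turn [0.014 0.008 0.025]
row [-0.0349  0.044   0.0005] [0.1567 0.1242 0.    ]
```

Request:
{"name": "carry_out", "arguments": {"rows": [[[-0.0175,0.022,0],[0.078,0.062,0]],[[-0.0175,0.022,0],[0.078,0.062,0]],[[-0.0175,0.022,0],[0.078,0.062,0]]]}}

```text
t: 11.08
tcp_pos: [0.5854, -0.0508, 0.1054]
tcp_rot: [-178.8, -1.0, 68.1]
wrist_force: [1.4, 2.0, 1.3]
grip_width: 0.009
grip_force: 27.3
```

Request:
{"name": "carry_out", "arguments": {"rows": [[[-0.0175,0.022,0.0005],[0.078,0.062,0]]]}}

```text
t: 11.2
tcp_pos: [0.5857, -0.0515, 0.1054]
tcp_rot: [-178.4, -1.3, 68.1]
wrist_force: [0.7, 2.1, 2.1]
grip_width: 0.0091
grip_force: 27.3
```

Request:
{"name": "carry_out", "arguments": {"rows": [[[-0.0175,0.022,0.0005],[0.078,0.062,0]]]}}

```text
t: 11.32
tcp_pos: [0.5861, -0.0521, 0.1054]
tcp_rot: [-178.0, -1.6, 68.1]
wrist_force: [0.3, 1.3, 2.6]
grip_width: 0.0093
grip_force: 27.3
```

Request:
{"name": "carry_out", "arguments": {"rows": [[[-0.0175,0.022,0.0005],[0.078,0.062,0]]]}}

```text
t: 11.45
tcp_pos: [0.5864, -0.0527, 0.1053]
tcp_rot: [-177.6, -1.9, 68.1]
wrist_force: [0.9, 0.9, 2.4]
grip_width: 0.0091
grip_force: 27.4
```

Request:
{"name": "carry_out", "arguments": {"rows": [[[-0.0175,0.022,0.0005],[0.078,0.062,0]]]}}

```text
t: 11.58
tcp_pos: [0.5868, -0.0533, 0.1053]
tcp_rot: [-177.2, -2.2, 68.1]
wrist_force: [0.1, 1.9, 2.6]
grip_width: 0.0095
grip_force: 27.4
```

Request:
{"name": "carry_out", "arguments": {"rows": [[[-0.0175,0.022,0.0005],[0.078,0.062,0]]]}}

```text
t: 11.7
tcp_pos: [0.5871, -0.0539, 0.1053]
tcp_rot: [-176.8, -2.5, 68.1]
wrist_force: [-0.2, 2.2, 1.8]
grip_width: 0.0092
grip_force: 27.4
```

Request:
{"name": "carry_out", "arguments": {"rows": [[[-0.0175,0.022,0.0005],[0.078,0.062,0]]]}}

```text
t: 11.82
tcp_pos: [0.5874, -0.0545, 0.1052]
tcp_rot: [-176.5, -2.8, 68.0]
wrist_force: [-0.1, 1.6, 3.3]
grip_width: 0.0094
grip_force: 27.5
```

Request:
{"name": "carry_out", "arguments": {"rows": [[[-0.0175,0.022,0.0005],[0.078,0.062,0]]]}}

```text
t: 11.95
tcp_pos: [0.5878, -0.0552, 0.1051]
tcp_rot: [-176.1, -3.1, 68.0]
wrist_force: [-0.1, 1.3, 3.6]
grip_width: 0.0091
grip_force: 27.5
```

Request:
{"name": "carry_out", "arguments": {"rows": [[[-0.0175,0.022,0.0005],[0.078,0.062,0]],[[-0.0175,0.022,0.0005],[0.078,0.062,0]]]}}

```text
t: 12.2
tcp_pos: [0.5885, -0.0564, 0.105]
tcp_rot: [-175.3, -3.7, 68.0]
wrist_force: [-0.1, 1.9, 3.9]
grip_width: 0.0088
grip_force: 27.6
```

Request:
{"name": "carry_out", "arguments": {"rows": [[[-0.0175,0.022,0.0005],[0.078,0.062,0]],[[-0.0175,0.022,0.0005],[0.078,0.062,0]]]}}

```text
t: 12.45
tcp_pos: [0.5892, -0.0576, 0.1048]
tcp_rot: [-174.5, -4.4, 67.9]
wrist_force: [-0.1, 1.1, 5.4]
grip_width: 0.0093
grip_force: 27.7
```

Run:
```python
from h import *
th=7;J=np.radians(-60.4);r=.0805;o=np.array([.5844,-.049,.025])
t=np.radians(th);d=np.array([np.cos(J)*np.sin(t),np.sin(J)*np.sin(t),np.cos(t)])
need(o+r*d,R.from_rotvec(np.array([-np.sin(J),np.cos(J),0])*t)*down(68.1))
s=bot.sense();print("bolt frame F: x,y,axial",s['wrist_force']@np.c_[[np.cos(J)*np.cos(t),np.sin(J)*np.cos(t),-np.sin(t)],[-np.sin(J),np.cos(J),0],d])
```

```text
t 12.45 pos [ 0.5892 -0.0576  0.1048] rot [-174.5    -4.36   67.92] F [-0.1  1.1  5.4] M [0.37 0.01 0.01] w 0.0093 g 27.7 q [-12.4  35.   91.    6.1  58.8   6.1]
shift [ 0.005 -0.    -0.003] turn [-0.002 -0.     0.006]
bolt frame F: x,y,axial [-1.67683856  0.43078703  5.24539807]
```

Request:
{"name": "carry_out", "arguments": {"rows": [[[0,0,-0.004],[0,0,0]],[[0,0,0],[0,0,0]]]}}

```text
t: 12.7
tcp_pos: [0.5893, -0.0578, 0.1048]
tcp_rot: [-174.5, -4.3, 67.9]
wrist_force: [-0.4, 0.4, 2.6]
grip_width: 0.0091
grip_force: 27.6
```

Request:
{"name": "carry_out", "arguments": {"rows": [[[-0.0175,0.022,0.0003],[0.078,0.062,0]],[[-0.0175,0.022,0.0003],[0.078,0.062,0]]]}}

```text
t: 12.95
tcp_pos: [0.5898, -0.0588, 0.1047]
tcp_rot: [-173.7, -5.0, 67.9]
wrist_force: [-0.1, 1.5, 3.9]
grip_width: 0.009
grip_force: 27.6
```

Request:
{"name": "carry_out", "arguments": {"rows": [[[-0.0175,0.022,0.0003],[0.078,0.062,0]],[[-0.0175,0.022,0.0003],[0.078,0.062,0]]]}}

```text
t: 13.2
tcp_pos: [0.5906, -0.0601, 0.1044]
tcp_rot: [-172.9, -5.6, 67.8]
wrist_force: [-0.0, 1.9, 3.3]
grip_width: 0.0087
grip_force: 27.6
```

Request:
{"name": "carry_out", "arguments": {"rows": [[[-0.0175,0.022,-0.001],[0.078,0.062,0]],[[-0.0175,0.022,-0.001],[0.078,0.062,0]],[[-0.0175,0.022,0],[0.078,0.062,0]],[[-0.0175,0.022,0],[0.078,0.062,0]]]}}

```text
t: 13.7
tcp_pos: [0.592, -0.0625, 0.1039]
tcp_rot: [-171.4, -6.8, 67.6]
wrist_force: [2.0, 1.4, 1.8]
grip_width: 0.0091
grip_force: 27.3
```

Request:
{"name": "carry_out", "arguments": {"rows": [[[-0.0175,0.022,0],[0.078,0.062,0]],[[-0.0175,0.022,0],[0.078,0.062,0]],[[-0.0175,0.022,0],[0.078,0.062,0]],[[-0.0175,0.022,0],[0.078,0.062,0]]]}}

```text
t: 14.2
tcp_pos: [0.5932, -0.0649, 0.1033]
tcp_rot: [-169.8, -8.0, 67.4]
wrist_force: [1.5, 1.0, 0.4]
grip_width: 0.0089
grip_force: 27.2
```

Request:
{"name": "carry_out", "arguments": {"rows": [[[-0.035,0.044,0],[0.157,0.124,0]],[[-0.035,0.044,0],[0.157,0.124,0]],[[-0.035,0.044,0],[0.157,0.124,0]]]}}

```text
t: 14.58
tcp_pos: [0.5953, -0.0685, 0.1023]
tcp_rot: [-167.3, -9.9, 67.0]
wrist_force: [1.3, -0.3, 0.1]
grip_width: 0.0089
grip_force: 27.1
```

```bash
cat >> h.py <<'E'
def swing(th,r,yaw=68.1,o=(.5844,-.049,.025)):
    J=np.radians(-60.4);t=np.radians(th);c,s=np.cos(J),np.sin(J)
    d=np.array([c*np.sin(t),s*np.sin(t),np.cos(t)]);tx=np.array([c*np.cos(t),s*np.cos(t),-np.sin(t)])
    need(np.array(o)+r*d,R.from_rotvec(np.array([-s,c,0])*t)*down(yaw))
    print("bolt F x,y,axial",(bot.sense()['wrist_force']@np.c_[tx,[-s,c,0],d]).round(1))
E
python3 -c "
from h import *
swing(16,.0805)"
```

```text
t 14.57 pos [ 0.5953 -0.0685  0.1023] rot [-167.31   -9.88   67.02] F [ 1.3 -0.3  0.1] M [ 0.   -0.19  0.01] w 0.0089 g 27.1 q [-15.9  38.8  85.6  12.1  67.6   0.1]
shift [ 0.009 -0.002 -0.001] turn [-0.009  0.     0.004]
bolt F x,y,axial [0.9 1.  0.4]
```

Request:
{"name": "carry_out", "arguments": {"rows": [[[-0.0345,0.044,0.0005],[0.157,0.124,0]],[[-0.0345,0.044,0.0005],[0.157,0.124,0]],[[-0.0345,0.044,0.0005],[0.157,0.124,0]],[[-0.0345,0.044,0.0005],[0.157,0.124,0]],[[-0.0345,0.044,0.0005],[0.157,0.124,0]],[[-0.0345,0.044,0.0005],[0.157,0.124,0]]]}}

```text
t: 15.32
tcp_pos: [0.5992, -0.0753, 0.0996]
tcp_rot: [-162.4, -13.5, 66.0]
wrist_force: [-0.7, 0.0, -0.1]
grip_width: 0.0091
grip_force: 27.0
```

Request:
{"name": "carry_out", "arguments": {"rows": [[[-0.0345,0.044,0.0005],[0.157,0.124,0]],[[-0.0345,0.044,0.0005],[0.157,0.124,0]],[[-0.0345,0.044,0.0005],[0.157,0.124,0]],[[-0.0345,0.044,0.0005],[0.157,0.124,0]],[[-0.0345,0.044,0.0005],[0.157,0.124,0]],[[-0.0345,0.044,0.0005],[0.157,0.124,0]]]}}

```text
t: 16.08
tcp_pos: [0.603, -0.0819, 0.0961]
tcp_rot: [-157.3, -17.0, 64.7]
wrist_force: [-2.1, -0.7, -1.5]
grip_width: 0.0091
grip_force: 27.0
```

Run:
```python
from h import *
import cv2
swing(28,.0805)
p,_=bot.capture("scene");cv2.imwrite("pics/s3.png",cv2.resize(p[170:310,90:260],(728,600),interpolation=3))
```

```text
t 16.07 pos [ 0.603  -0.0819  0.0961] rot [-157.34  -16.96   64.71] F [-2.1 -0.7 -1.5] M [-0.38  0.05  0.22] w 0.0091 g 27.0 q [-19.8  45.1  78.   18.1  79.5  -4.8]
shift [0.003 0.    0.001] turn [-0.015  0.009  0.002]
bolt F x,y,axial [ 0.3 -2.2 -1.5]
```

View pics/s3.png

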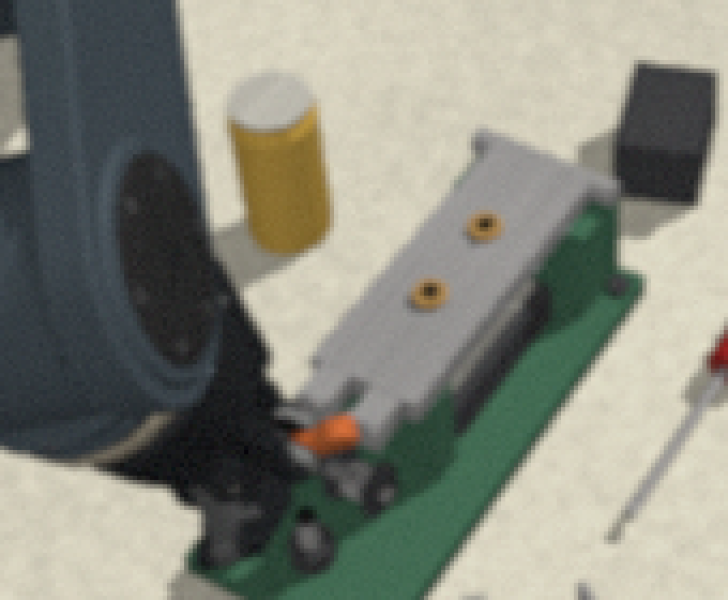

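The slot's mouth is empty at (345,390), the nut is at (330,435) in the gripper, and the black head of the rest is at (307,515). I'll estimate the rest's height from the first pictures to predict where contact comes.

Run:
```python
from h import *
import cv2
from scipy.optimize import brentq
p=np.load("jig.npy");J=np.radians(-60.4);c,s=np.cos(J),np.sin(J)
rx,ry=.5844+.04*c,-.049+.04*s
for z in(.04,.045,.05,.055,.06,.065):
    a=((w2px("scene",(rx,ry,z))-[120,190]+.5)*4.2857).round(0); b=((w2px("top",(rx,ry,z))-[260,115]+.5)*4.8).round(0)
    th=brentq(lambda t:.04*np.cos(t)-(z-.025)*np.sin(t)-.009,.3,1.5); print("centre z",z,a,b,"theta",round(th,3),round(np.degrees(th),1))
for n in("scene","top"):
    P=cloud(n,np.load(n+"0.npy")); q=P-[rx,ry,0]; m=(np.hypot(q[...,0],q[...,1])<.007)&(P[...,2]>.03); 
    print(n,np.sort(P[m][:,2]*1e3).round(0)[::-1][:30])
g=cv2.cvtColor(cv2.imread("pics/scene0.png"),cv2.COLOR_BGR2GRAY);print(g[283:304,155:170])
```

```text
centre z 0.04 [180. 443.] [553. 180.] theta 1.0 57.3
centre z 0.045 [179. 437.] [555. 178.] theta 0.905 51.8
centre z 0.05 [178. 431.] [558. 176.] theta 0.82 47.0
centre z 0.055 [177. 425.] [561. 174.] theta 0.746 42.8
centre z 0.06 [175. 418.] [563. 171.] theta 0.682 39.1
centre z 0.065 [174. 412.] [566. 169.] theta 0.626 35.8
scene [53. 53. 53. 53. 52. 52. 52. 52. 51. 51. 51. 50. 50. 50. 49. 49. 49. 46.
 46. 45. 45. 45. 43. 43. 43. 43. 43. 42. 40. 40.]
top [52. 51. 51. 50. 50. 50. 50. 50. 49. 48. 48. 48. 48. 47. 47. 46. 45. 44.
 44. 41. 41. 40. 39. 38. 37. 35. 34. 30.]
[[58 51 56 55 51 55 57 56 59 54 43 37 36 45 73]
 [56 54 52 54 54 51 57 57 57 54 51 45 40 47 69]
 [55 53 59 56 54 54 56 54 56 51 47 41 42 42 53]
 [53 55 58 53 53 58 53 61 56 56 55 47 46 46 48]
 [58 54 57 56 52 51 52 50 54 58 59 53 54 56 52]
 [53 56 53 52 48 37 29 38 43 53 56 59 55 58 57]
 [55 54 55 51 34 23 15 24 39 52 54 53 52 52 56]
 [58 58 57 45 29  9 14 20 33 48 53 59 55 56 52]
 [58 54 58 50 34 21 29 33 41 51 51 56 52 55 54]
 [56 57 58 50 49 56 59 64 59 56 49 46 54 49 58]
 [57 55 53 53 65 80 84 86 77 61 44 46 51 55 57]
 [55 51 54 46 67 86 92 93 85 69 48 41 41 54 54]
 [52 54 46 48 64 86 92 94 87 69 51 43 41 48 57]
 [56 49 45 45 59 78 91 90 85 71 55 41 44 53 63]
 [55 50 45 45 48 71 82 86 85 68 54 52 53 56 73]
 [53 49 46 36 43 49 65 69 68 63 58 51 49 62 77]
 [53 54 49 37 35 43 42 55 58 57 52 48 45 65 80]
 [55 56 48 43 39 43 45 51 50 49 43 44 51 71 80]
 [56 57 52 45 39 38 46 42 42 36 42 39 61 76 82]
 [56 55 52 43 43 37 39 36 37 42 41 54 70 81 87]
 [56 54 55 52 49 38 41 46 43 50 59 71 75 82 87]]
```

Request:
{"name": "carry_out", "arguments": {"rows": [[[-0.0345,0.044,0.0005],[0.157,0.124,0]],[[-0.0345,0.044,0.0005],[0.157,0.124,0]],[[-0.0345,0.044,0.0005],[0.157,0.124,0]],[[-0.0345,0.044,0.0005],[0.157,0.124,0]],[[-0.0345,0.044,0.0005],[0.157,0.124,0]],[[-0.0345,0.044,0.0005],[0.157,0.124,0]],[[-0.0345,0.044,0.0005],[0.157,0.124,0]],[[-0.0345,0.044,0.0005],[0.157,0.124,0]]]}}

```text
t: 17.12
tcp_pos: [0.6078, -0.0901, 0.0902]
tcp_rot: [-150.3, -21.4, 62.4]
wrist_force: [-3.8, -2.3, -0.5]
grip_width: 0.009
grip_force: 26.9
```

Request:
{"name": "carry_out", "arguments": {"rows": [[[-0.0345,0.044,0.0005],[0.157,0.124,0]],[[-0.0345,0.044,0.0005],[0.157,0.124,0]],[[-0.0345,0.044,0.0005],[0.157,0.124,0]]]}}

```text
t: 17.5
tcp_pos: [0.6095, -0.093, 0.0876]
tcp_rot: [-147.6, -23.0, 61.4]
wrist_force: [-4.5, -2.1, -1.3]
grip_width: 0.0094
grip_force: 26.9
```

Run:
```python
from h import *
swing(39,.0805)
```

```text
t 17.5 pos [ 0.6095 -0.093   0.0876] rot [-147.55  -23.     61.36] F [-4.5 -2.1 -1.3] M [-0.64  0.28  0.59] w 0.0094 g 26.9 q [-22.6  51.6  70.6  22.6  90.4  -7.3]
shift [-0.003 -0.     0.002] turn [-0.019  0.015 -0.001]
bolt F x,y,axial [ 0.5 -5.  -1.3]
```

Request:
{"name": "carry_out", "arguments": {"rows": [[[-0.0045,-0.0035,0],[0,0,0]],[[-0.035,0.0435,0.0005],[0.157,0.124,0]],[[-0.0175,0.022,0.0003],[0.078,0.062,0]]]}}

```text
t: 17.88
tcp_pos: [0.6102, -0.0944, 0.0863]
tcp_rot: [-146.2, -23.8, 60.8]
wrist_force: [-3.2, -1.3, -1.1]
grip_width: 0.0091
grip_force: 26.9
```

Request:
{"name": "carry_out", "arguments": {"rows": [[[-0.0045,-0.0035,0],[0,0,0]],[[-0.0175,0.022,0.0003],[0.078,0.062,0]],[[-0.0175,0.022,0.0003],[0.078,0.062,0]]]}}

```text
t: 18.25
tcp_pos: [0.6107, -0.0953, 0.0855]
tcp_rot: [-145.3, -24.3, 60.4]
wrist_force: [-3.3, -0.5, -1.4]
grip_width: 0.009
grip_force: 26.9
```

```bash
python3 -c "
from h import *
swing(41.5,.0805)"
```

```text
t 18.25 pos [ 0.6107 -0.0953  0.0855] rot [-145.28  -24.28   60.45] F [-3.3 -0.5 -1.4] M [-0.59  0.08  0.42] w 0.009 g 26.9 q [-23.1  53.1  69.   23.6  92.8  -7.6]
shift [-0.004  0.008  0.002] turn [-0.011  0.019  0.001]
bolt F x,y,axial [ 0.  -3.1 -1.8]
```

Request:
{"name": "carry_out", "arguments": {"rows": [[[-0.0115,0.0125,0.0001],[0.047,0.0375,0]]]}}

```text
t: 18.38
tcp_pos: [0.6108, -0.0956, 0.0851]
tcp_rot: [-145.0, -24.4, 60.3]
wrist_force: [-3.5, 0.2, -2.0]
grip_width: 0.0093
grip_force: 26.9
```

Request:
{"name": "carry_out", "arguments": {"rows": [[[-0.0115,0.0125,0.0001],[0.047,0.0375,0]]]}}

```text
t: 18.5
tcp_pos: [0.6109, -0.0959, 0.0849]
tcp_rot: [-144.7, -24.6, 60.2]
wrist_force: [-2.8, -0.5, -1.6]
grip_width: 0.0091
grip_force: 26.9
```

Request:
{"name": "carry_out", "arguments": {"rows": [[[-0.0115,0.0125,0.0001],[0.047,0.0375,0]]]}}

```text
t: 18.62
tcp_pos: [0.6111, -0.0962, 0.0846]
tcp_rot: [-144.4, -24.7, 60.1]
wrist_force: [-2.4, 0.4, -2.0]
grip_width: 0.0089
grip_force: 26.9
```

Now at about 42.4° with no contact yet.

Request:
{"name": "carry_out", "arguments": {"rows": [[[-0.0115,0.0125,0.0001],[0.047,0.0375,0]]]}}

```text
t: 18.75
tcp_pos: [0.6112, -0.0965, 0.0843]
tcp_rot: [-144.2, -24.9, 60.0]
wrist_force: [-1.6, 0.7, -2.7]
grip_width: 0.009
grip_force: 26.9
```

Request:
{"name": "carry_out", "arguments": {"rows": [[[-0.0115,0.0125,0.0001],[0.047,0.0375,0]]]}}

```text
t: 18.88
tcp_pos: [0.6113, -0.0968, 0.084]
tcp_rot: [-143.9, -25.0, 59.8]
wrist_force: [-1.5, -0.0, -2.3]
grip_width: 0.0089
grip_force: 26.9
```

Request:
{"name": "carry_out", "arguments": {"rows": [[[-0.0115,0.0125,0.0001],[0.047,0.0375,0]]]}}

```text
t: 19.0
tcp_pos: [0.6115, -0.097, 0.0838]
tcp_rot: [-143.6, -25.2, 59.7]
wrist_force: [-1.1, 0.7, -1.8]
grip_width: 0.0092
grip_force: 26.9
```

Request:
{"name": "carry_out", "arguments": {"rows": [[[-0.0105,0.013,0.0002],[0.047,0.0375,0]]]}}

```text
t: 19.12
tcp_pos: [0.6116, -0.0973, 0.0834]
tcp_rot: [-143.3, -25.3, 59.6]
wrist_force: [-1.1, 0.4, -2.0]
grip_width: 0.009
grip_force: 26.9
```

Request:
{"name": "carry_out", "arguments": {"rows": [[[-0.0105,0.013,0.0002],[0.047,0.0375,0]]]}}

```text
t: 19.25
tcp_pos: [0.6118, -0.0976, 0.0832]
tcp_rot: [-143.0, -25.5, 59.5]
wrist_force: [-0.7, -0.3, -1.6]
grip_width: 0.009
grip_force: 26.9
```

Request:
{"name": "carry_out", "arguments": {"rows": [[[-0.0105,0.013,0.0002],[0.047,0.0375,0]]]}}

```text
t: 19.38
tcp_pos: [0.6119, -0.0979, 0.0828]
tcp_rot: [-142.7, -25.6, 59.3]
wrist_force: [-1.6, 0.7, -1.9]
grip_width: 0.009
grip_force: 26.9
```

```bash
python3 -c "
from h import *
swing(44.2,.0805)"
```

```text
t 19.38 pos [ 0.6119 -0.0979  0.0828] rot [-142.71  -25.65   59.35] F [-1.6  0.7 -1.9] M [-0.42 -0.28  0.01] w 0.009 g 26.9 q [-23.7  54.8  67.2  24.6  95.4  -7.9]
shift [0.004 0.01  0.002] turn [-0.008  0.018 -0.001]
bolt F x,y,axial [ 0.3 -1.1 -2.3]
```

Request:
{"name": "carry_out", "arguments": {"rows": [[[-0.0105,0.0135,0.0002],[0.047,0.0375,0]]]}}

```text
t: 19.5
tcp_pos: [0.612, -0.0981, 0.0826]
tcp_rot: [-142.4, -25.8, 59.2]
wrist_force: [-0.8, 0.6, -2.5]
grip_width: 0.009
grip_force: 26.9
```

Request:
{"name": "carry_out", "arguments": {"rows": [[[-0.0105,0.0135,0.0002],[0.047,0.0375,0]]]}}

```text
t: 19.62
tcp_pos: [0.6122, -0.0984, 0.0823]
tcp_rot: [-142.1, -25.9, 59.1]
wrist_force: [-0.7, 0.3, -1.4]
grip_width: 0.0094
grip_force: 26.9
```

Request:
{"name": "carry_out", "arguments": {"rows": [[[-0.0105,0.0135,0.0002],[0.047,0.0375,0]]]}}

```text
t: 19.75
tcp_pos: [0.6123, -0.0987, 0.0819]
tcp_rot: [-141.8, -26.1, 59.0]
wrist_force: [-0.3, -0.2, -2.5]
grip_width: 0.0088
grip_force: 26.9
```

About 45.1°, still free.

Request:
{"name": "carry_out", "arguments": {"rows": [[[-0.0105,0.0135,0.0002],[0.047,0.0375,0]]]}}

```text
t: 19.88
tcp_pos: [0.6125, -0.0989, 0.0817]
tcp_rot: [-141.5, -26.2, 58.8]
wrist_force: [0.4, 1.5, -2.2]
grip_width: 0.0095
grip_force: 27.0
```

Request:
{"name": "carry_out", "arguments": {"rows": [[[-0.0105,0.0135,0.0002],[0.047,0.0375,0]]]}}

```text
t: 20.0
tcp_pos: [0.6126, -0.0992, 0.0813]
tcp_rot: [-141.2, -26.4, 58.7]
wrist_force: [-1.6, 1.0, -1.2]
grip_width: 0.0093
grip_force: 27.0
```

Request:
{"name": "carry_out", "arguments": {"rows": [[[-0.0105,0.0135,0.0002],[0.047,0.0375,0]]]}}

```text
t: 20.12
tcp_pos: [0.6127, -0.0994, 0.081]
tcp_rot: [-141.0, -26.5, 58.6]
wrist_force: [-0.8, 1.1, -2.1]
grip_width: 0.0093
grip_force: 27.0
```

Request:
{"name": "carry_out", "arguments": {"rows": [[[-0.0105,0.0135,0.0002],[0.047,0.0375,0]]]}}

```text
t: 20.25
tcp_pos: [0.6129, -0.0997, 0.0807]
tcp_rot: [-140.7, -26.7, 58.4]
wrist_force: [-1.3, 1.5, -1.8]
grip_width: 0.0091
grip_force: 27.0
```

Request:
{"name": "carry_out", "arguments": {"rows": [[[-0.0105,0.0135,0.0002],[0.047,0.0375,0]]]}}

```text
t: 20.38
tcp_pos: [0.613, -0.1, 0.0804]
tcp_rot: [-140.4, -26.8, 58.3]
wrist_force: [0.6, 1.1, -2.1]
grip_width: 0.0094
grip_force: 27.0
```

Request:
{"name": "carry_out", "arguments": {"rows": [[[-0.0105,0.0135,0.0002],[0.047,0.0375,0]]]}}

```text
t: 20.5
tcp_pos: [0.6132, -0.1002, 0.0801]
tcp_rot: [-140.1, -27.0, 58.2]
wrist_force: [-0.0, 1.0, -0.9]
grip_width: 0.0089
grip_force: 27.0
```

```bash
python3 -c "
from h import *
swing(46.9,.0805)"
```

```text
t 20.5 pos [ 0.6132 -0.1002  0.0801] rot [-140.07  -26.96   58.18] F [-0.   1.  -0.9] M [-0.4  -0.34  0.04] w 0.0089 g 27.0 q [-24.2  56.6  65.4  25.7  98.   -8.1]
shift [0.007 0.01  0.001] turn [-0.01   0.018 -0.003]
bolt F x,y,axial [ 0.1  0.5 -1.3]
```

Request:
{"name": "carry_out", "arguments": {"rows": [[[-0.0105,0.0135,0.0002],[0.047,0.0375,0]]]}}

```text
t: 20.62
tcp_pos: [0.6133, -0.1005, 0.0798]
tcp_rot: [-139.8, -27.1, 58.0]
wrist_force: [-0.9, 0.3, -2.0]
grip_width: 0.0091
grip_force: 27.0
```

Request:
{"name": "carry_out", "arguments": {"rows": [[[-0.0105,0.0135,0.0002],[0.047,0.0375,0]]]}}

```text
t: 20.75
tcp_pos: [0.6134, -0.1007, 0.0794]
tcp_rot: [-139.5, -27.2, 57.9]
wrist_force: [-1.2, 0.5, -1.4]
grip_width: 0.0092
grip_force: 27.0
```

Request:
{"name": "carry_out", "arguments": {"rows": [[[-0.0105,0.0135,0.0002],[0.047,0.0375,0]]]}}

```text
t: 20.88
tcp_pos: [0.6136, -0.101, 0.0791]
tcp_rot: [-139.2, -27.4, 57.8]
wrist_force: [0.1, 1.4, -2.2]
grip_width: 0.0087
grip_force: 27.0
```

Request:
{"name": "carry_out", "arguments": {"rows": [[[-0.0105,0.0135,0.0002],[0.047,0.0375,0]]]}}

```text
t: 21.0
tcp_pos: [0.6137, -0.1012, 0.0788]
tcp_rot: [-138.9, -27.5, 57.6]
wrist_force: [-0.1, 0.0, -1.1]
grip_width: 0.0093
grip_force: 27.0
```

Request:
{"name": "carry_out", "arguments": {"rows": [[[-0.0105,0.0135,0.0002],[0.047,0.0375,0]]]}}

```text
t: 21.12
tcp_pos: [0.6139, -0.1014, 0.0785]
tcp_rot: [-138.6, -27.7, 57.5]
wrist_force: [-0.7, -0.1, -1.3]
grip_width: 0.0091
grip_force: 27.1
```

Request:
{"name": "carry_out", "arguments": {"rows": [[[-0.0105,0.0135,0.0002],[0.047,0.0375,0]]]}}

```text
t: 21.25
tcp_pos: [0.614, -0.1017, 0.0782]
tcp_rot: [-138.3, -27.8, 57.3]
wrist_force: [-0.5, 0.8, -1.5]
grip_width: 0.0093
grip_force: 27.1
```

Request:
{"name": "carry_out", "arguments": {"rows": [[[-0.0105,0.0135,0.0002],[0.047,0.0375,0]]]}}

```text
t: 21.38
tcp_pos: [0.6141, -0.1019, 0.0778]
tcp_rot: [-138.0, -27.9, 57.2]
wrist_force: [-0.6, -0.3, -1.3]
grip_width: 0.0091
grip_force: 27.1
```

Request:
{"name": "carry_out", "arguments": {"rows": [[[-0.0105,0.0135,0.0002],[0.047,0.0375,0]]]}}

```text
t: 21.5
tcp_pos: [0.6143, -0.1022, 0.0775]
tcp_rot: [-137.7, -28.1, 57.1]
wrist_force: [-0.9, -0.6, -0.4]
grip_width: 0.0091
grip_force: 27.1
```

Request:
{"name": "carry_out", "arguments": {"rows": [[[-0.0105,0.0135,0.0002],[0.047,0.0375,0]]]}}

```text
t: 21.62
tcp_pos: [0.6144, -0.1024, 0.0772]
tcp_rot: [-137.4, -28.2, 56.9]
wrist_force: [-0.8, -1.4, -0.9]
grip_width: 0.009
grip_force: 27.1
```

```bash
python3 -c "
from h import *
swing(49.6,.0805)"
```

```text
t 21.62 pos [ 0.6144 -0.1024  0.0772] rot [-137.37  -28.23   56.92] F [-0.8 -1.4 -0.9] M [-0.38 -0.23  0.04] w 0.009 g 27.1 q [-24.7  58.3  63.5  26.8 100.6  -8.2]
shift [ 0.008  0.007 -0.001] turn [-0.011  0.016 -0.004]
bolt F x,y,axial [ 1.2 -1.3  0.1]
```

Request:
{"name": "carry_out", "arguments": {"rows": [[[-0.0105,0.0135,0.0002],[0.047,0.0375,0]]]}}

```text
t: 21.75
tcp_pos: [0.6146, -0.1026, 0.0768]
tcp_rot: [-137.1, -28.4, 56.8]
wrist_force: [-0.5, 0.0, -0.2]
grip_width: 0.0092
grip_force: 27.1
```

Request:
{"name": "carry_out", "arguments": {"rows": [[[-0.0105,0.0135,0.0002],[0.047,0.0375,0]]]}}

```text
t: 21.88
tcp_pos: [0.6147, -0.1029, 0.0765]
tcp_rot: [-136.8, -28.5, 56.6]
wrist_force: [-0.9, 0.3, -1.0]
grip_width: 0.0091
grip_force: 27.1
```

Request:
{"name": "carry_out", "arguments": {"rows": [[[-0.0105,0.0135,0.0002],[0.047,0.0375,0]]]}}

```text
t: 22.0
tcp_pos: [0.6148, -0.1031, 0.0762]
tcp_rot: [-136.5, -28.6, 56.5]
wrist_force: [-1.2, 0.7, -0.4]
grip_width: 0.0092
grip_force: 27.1
```

Request:
{"name": "carry_out", "arguments": {"rows": [[[-0.0105,0.0135,0.0002],[0.047,0.0375,0]]]}}

```text
t: 22.12
tcp_pos: [0.615, -0.1033, 0.0759]
tcp_rot: [-136.1, -28.8, 56.3]
wrist_force: [-0.2, 0.0, -0.3]
grip_width: 0.0092
grip_force: 27.2
```

Request:
{"name": "carry_out", "arguments": {"rows": [[[-0.0105,0.0135,0.0002],[0.047,0.0375,0]]]}}

```text
t: 22.25
tcp_pos: [0.6151, -0.1035, 0.0756]
tcp_rot: [-135.8, -28.9, 56.2]
wrist_force: [-1.7, 0.2, 1.6]
grip_width: 0.0093
grip_force: 27.2
```

Request:
{"name": "carry_out", "arguments": {"rows": [[[-0.0105,0.0135,0.0002],[0.047,0.0375,0]]]}}

```text
t: 22.38
tcp_pos: [0.6152, -0.1036, 0.0754]
tcp_rot: [-135.5, -29.1, 56.0]
wrist_force: [-2.6, 1.5, 2.7]
grip_width: 0.009
grip_force: 27.2
```

Request:
{"name": "carry_out", "arguments": {"rows": [[[-0.0105,0.0135,0.0002],[0.047,0.0375,0]],[[0,0,0],[0,0,0]]]}}

```text
t: 22.62
tcp_pos: [0.6153, -0.1039, 0.0751]
tcp_rot: [-135.2, -29.2, 55.9]
wrist_force: [-3.3, 2.0, 5.0]
grip_width: 0.009
grip_force: 27.2
```

```bash
python3 -c "
from h import *
swing(51.7,.0805)"
```

```text
t 22.62 pos [ 0.6153 -0.1039  0.0751] rot [-135.2   -29.19   55.89] F [-3.3  2.   5. ] M [0.38 0.31 0.24] w 0.009 g 27.2 q [-25.   59.7  62.1  27.6 102.6  -8.3]
shift [-0.001  0.014 -0.001] turn [-0.016  0.013 -0.003]
bolt F x,y,axial [-6.  -1.9  0.5]
```

Contact with the rest is confirmed at about 51.5°, with a 6 N reaction. I'll ease off a little, open the fingers a short way and back off along the bolt.

Request:
{"name": "carry_out", "arguments": {"rows": [[[0.0105,-0.0135,0],[-0.047,-0.0375,0]],[[0,0,0],[0,0,0]]]}}

```text
t: 22.88
tcp_pos: [0.6152, -0.1037, 0.0753]
tcp_rot: [-135.6, -29.0, 56.1]
wrist_force: [-1.8, 1.7, 3.0]
grip_width: 0.0094
grip_force: 27.2
```

Request:
{"name": "carry_out", "arguments": {"rows": [[[0,0,0],[0,0,0]],[[0,0,0],[0,0,0]]], "gripper": 0.72}}

```text
t: 23.12
tcp_pos: [0.6154, -0.1039, 0.075]
tcp_rot: [-135.6, -29.0, 56.0]
wrist_force: [-0.8, -0.6, 0.5]
grip_width: 0.0118
grip_force: 0.2
```

Request:
{"name": "carry_out", "arguments": {"rows": [[[0,0,0],[0,0,0]],[[0,0,0],[0,0,0]],[[0,0,0],[0,0,0]],[[0,0,0],[0,0,0]]], "gripper": 0.4}}

```text
t: 23.62
tcp_pos: [0.6153, -0.1038, 0.0752]
tcp_rot: [-135.6, -29.0, 56.0]
wrist_force: [-0.4, -0.2, 0.0]
grip_width: 0.0256
grip_force: 0.0
```

Request:
{"name": "carry_out", "arguments": {"rows": [[[0,0,-0.1],[0,0,0]],[[0,0,-0.1],[0,0,0]]]}}

```text
t: 23.88
tcp_pos: [0.6173, -0.1073, 0.0785]
tcp_rot: [-135.6, -29.0, 56.0]
wrist_force: [-0.3, -0.0, -0.0]
grip_width: 0.0254
grip_force: 0.0
```

Request:
{"name": "carry_out", "arguments": {"rows": [[[0,0,-0.4],[0,0,0]],[[0,0,-0.5],[0,0,0]],[[0,0,-0.6],[0,0,0]]]}}

```text
t: 24.25
tcp_pos: [0.6321, -0.1334, 0.1025]
tcp_rot: [-135.6, -29.0, 56.0]
wrist_force: [-0.0, 0.1, -0.0]
grip_width: 0.0257
grip_force: 0.0
```

Run:
```python
from h import *
s=bot.sense(); need(s['tcp_pos']+[0,0,.1],down(57))
```

```text
t 24.25 pos [ 0.6321 -0.1334  0.1025] rot [-135.57  -29.03   56.05] F [-0.   0.1 -0. ] M [-0.34 -0.17 -0.01] w 0.0257 g 0.0 q [-26.4  60.4  56.1  27.2 107.6  -6.9]
shift [ 1.941 -2.448 -2.498] turn [-8.642 -5.581  2.073]
```

Request:
{"name": "carry_out", "arguments": {"rows": [[[0,0,-0.5],[0,0,0]],[[0.48,-0.61,-0.62],[0,0,0]],[[0.48,-0.61,-0.62],[0,0,0]],[[0.48,-0.61,-0.62],[0,0,0]],[[0.48,-0.61,-0.62],[0,0,0]],[[0,0,0],[0,0,0]]]}}

```text
t: 25.0
tcp_pos: [0.6369, -0.1414, 0.2117]
tcp_rot: [-135.8, -29.1, 56.2]
wrist_force: [-0.2, 0.6, -0.1]
grip_width: 0.0256
grip_force: 0.0
```

Run:
```python
from h import *
import cv2
s=bot.sense();print(s['t'],s['tcp_pos'],s['wrist_force'].round(1))
p,_=bot.capture("scene");q,_=bot.capture("top")
cv2.imwrite("pics/f.png",np.hstack([cv2.resize(p[185:315,110:240],(390,390),interpolation=3),cv2.resize(q[100:230,280:410],(390,390),interpolation=3)]))
```

```text
25.0 [ 0.63686311 -0.14135007  0.21166108] [-0.2  0.6 -0.1]
```

View pics/f.png

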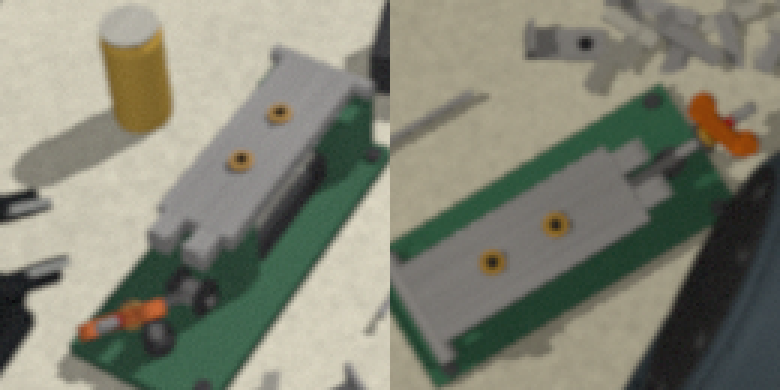

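The bolt lies on its rest, with the nut at (120,318) in the scene half. The slot is empty at (180,230), the red band shows beyond the nut at (730,122) in the top half, and the can and bracket are undisturbed. The robot is clear.

```bash
python3 -c "
from cell import bot
print(bot.hand_in())"
```

```text
the job is handed in; nothing more can be done
None
```

The clamp is released: the nut was backed off about 74° until the washer cleared the lips, and the bolt was swung out, set down on its rest with about 6 N at the wrist (roughly 10 N on the rest) and let go. The job was handed in at about 25 s, with the red band still visible above the nut and the robot touching nothing.

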